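# Divert used tube caps to the wash tray

### The arm

A 6-joint arm with a two-finger parallel gripper is mounted at the origin on the work surface. World frame = base frame: x ahead of the robot, y to its left, z up, the work surface at z = 0. Lengths are in m, angles in rad, forces in N, time in s.
With the tool pointing down it reaches from about 0.35 to 1 m from the base axis. Payload 7.1 kg.
Tool frame: the origin (TCP) lies midway between the tips of the shut fingers; the grasp point (between the pads) lies 19 mm behind it; z points along the fingers, x is the direction in which the jaws open and shut, and the axes are right-handed (so a half turn about z gives the same grasp; the last joint's range is limited). The gripper opens to 85 mm and grips with 20 to 120 N. Pads are 22 mm wide; open, the fingers measure 114 mm over their backs; the gripper's body (76 mm by 85 mm) begins 54 mm behind the grasp point. The pads swing forward as they close: fully open they stand 13 mm farther back than shut.
Start: joints at [-1.23, 0.423, 1.63, -0, 1.089, -0.019], TCP at [0.22, -0.585, 0.231] pointing down, gripper open.
Joint ranges: [-3, 3], [-0.9, 2.11], [0.09, 2.58], [-1.31, 4.45], [0.11, 2.69], [-2.54, 2.54]. Speed limits (rad/s): [2.39, 2.39, 3.01, 3.14, 3.14, 3.14].

### API

Orientations are given as a unit quaternion [x, y, z, w].
In Python, from cell import bot gives the robot as it stands.
- The arm moves only by the shell command python3 -m creep 'ROWS' [FORCE]. ROWS is JSON, a list of rows, each a list of 3 entries, a list of its own where there are three numbers: the turn, a rotation vector about the tool's x, y, z in degrees, then the shift along the tool's x, y, z in m, then the closure in counts, from 0 (fully open) to 255 (shut). In form: [[[ax, ay, az], [tx, ty, tz], grip], ...]. A call has 1 to 12 rows; each row is the pose to reach, as a shift and turn from the pose commanded when the call began, along the tool's axes at that moment; what a row does not reach only later rows make up. A row lasts 1/12 s, in which the tool goes at most 41.7 mm and 7.16 degrees, less where a joint would pass 70% of its speed; a pose out of reach is approached as far as the arm can. A call with a gripper value outside its range is refused whole. The fingers move at their own pace and stop on an object; FORCE is the grip in N (left out, the last holds). Time passes only in rows, so rows that repeat a pose let the fingers close. It gives the time, the measured TCP pose, the force and the opening at its end, in the units of the state.
- bot.observe(): the state, without advancing time (a new reading comes with each control period).
- bot.read_camera(name): name is "scene" or "top" or "wrist"; returns (picture, depth): 480x640x3 uint8, red, green, blue; 480x640 float32, m along the optical axis (not along the pixel's ray), 0 where there is no reading.
- bot.get_calibration(name): a dict with "fx", "fy", "cx", "cy" (pixels), "k1" (the pictures are not rectified: a ray, as slopes to the right and down, at radius r is drawn at 1 + k1 r^2 times it, then the intrinsics apply), "pose" (4x4, takes a point from camera to world coordinates). Camera axes: x right, y up, looking along -z (the intrinsics and any distortion apply to the point x, -y, -z); pixel columns grow to the right and rows downward; lengths in m; the calibration is good to about 2 mm. A picture is of the moment at which its call begins: read the wrist's pose just before it. get_calibration takes no time and is no camera call; for the wrist camera it gives the pose at the moment of the call.
- bot.job_done(): hands the job in, once; it reports no verdict.
The state is a dict: "t": time; "qpos": joint angles; "qvel": joint speeds; "tau": joint torques, N m; "position": TCP position; "tcp_rot": TCP orientation; "force": force on the tool from outside, world axes, zero at the start; "ft_torque": the same for the moment, N m; "opening": opening from 0.0 (shut) to 1.0 (fully open).
Only numpy, scipy, OpenCV 4.12 (cv2) and the standard library are available. Lean on these libraries where they do the work, as an engineer would, in place of code of your own. Each camera call takes 0.05 s, during which the arm holds its last target.

### The job

Use the chute's lever to set its diverter flap fully over to the red tray's side, so that this exit is closed, then pick up the scoop by its blue grip and tip all five blue caps out of it into the top of the chute, so that they slide into the yellow wash tray. Tip the scoop only over the chute and do not handle the caps with the fingers. Finally set the empty scoop down upright on the bench, leaving the flap as set and the tube rack, bottle and tip box undisturbed.

Things in the scene. Friction and masses are not known exactly. Their poses are not given: they have to be found in the camera images.
- flap (a joint): Hinge of the orange diverter flap and its lever (they turn as one), rad: 0 upright, range -0.9 to 0.9 (stops); positive leans to the chute's +y side. The flap closes the exit on the side it leans to; parts leave on the OTHER side. Starts near the middle, stays where left (friction, 1 to 2 N at the knob). Hinge line: along the chute's x, 69 mm below hopper.
- lever_knob (a point): Centre of the orange ball knob (22 mm) ending the lever, a straight rod 10 mm thick running 115 mm from hinge line to knob centre. The lever stands on the chute's robot-facing side, 98 mm to -x of the chute's centre, 30 mm clear of its wall, and swings sideways (chute's y); push it from the side or pinch it from above.
- hopper (a point): Centre of the fixed white chute's open top, 215 mm above the bench. Axes are the chute's: z up, x away from the robot, y towards one exit; yaw within 0.15 rad. Inner opening 121 mm (x) by 130 mm (y), walls 4 mm; the -x wall is higher (250 mm), the others end at 215 mm, the +x one is clear. Ramps lead to an exit on each side; a clear guard (60 to 122 mm high, to 221 mm from the centre along y) rings each tray.
- tray_yellow: Fixed open yellow wash tray under one exit of the chute (either side): 130 mm (x) x 116 mm (y) x 55 mm high, walls 4 mm. Origin at the centre of its underside, on the bench, 164 mm from the chute's centre along the chute's y.
- tray_red: Fixed open red waste tray of the same size under the other exit. Origin at the centre of its underside.
- scoop_grip (a point): Grip point of the loose scoop (white pan 88 mm wide, walls 36 mm, 0.13 kg, open nose): on its blue bar over the pan's middle, 69 mm above the underside, near the centre of mass. Axes: z up, -x to the nose, y across. Bar 14 mm wide (y), 22 mm high, from 40 mm ahead to 58 mm behind this point, held by a post at the rear (ends 76 mm behind). Stands on the bench.
- scoop_lip (a point): Middle of the pouring edge at the scoop's open nose, 79 mm ahead (-x) of and 60 mm below the grip point; edge 88 mm wide.
- cap0: Centre of one of five loose smooth blue tube caps, 34 mm diameter, 14 mm high, 12 g, lying flat in the scoop at the start. They slide on a surface sloped by more than about 20 degrees.
- cap1: Centre of one of five loose smooth blue tube caps, 34 mm diameter, 14 mm high, 12 g, lying flat in the scoop at the start. They slide on a surface sloped by more than about 20 degrees.
- cap2: Centre of one of five loose smooth blue tube caps, 34 mm diameter, 14 mm high, 12 g, lying flat in the scoop at the start. They slide on a surface sloped by more than about 20 degrees.
- cap3: Centre of one of five loose smooth blue tube caps, 34 mm diameter, 14 mm high, 12 g, lying flat in the scoop at the start. They slide on a surface sloped by more than about 20 degrees.
- cap4: Centre of one of five loose smooth blue tube caps, 34 mm diameter, 14 mm high, 12 g, lying flat in the scoop at the start. They slide on a surface sloped by more than about 20 degrees.
- tube_rack: Bystander: loose yellow rack with six capped tubes, 90 x 120 mm, 119 mm high. Origin at the centre of its underside.
- wash_bottle: Bystander: loose white bottle with blue cap, 60 mm diameter, 150 mm high. Origin at the centre of its underside.
- tip_box: Bystander: loose pipette tip box, blue with clear lid, 82 x 117 mm, 62 mm high. Origin at the centre of its underside.
Not all that is in view belongs to the job. What is shaped like the part that bears scoop_grip but black, orange or turquoise is not meant.

How it is judged:
By the outcome, as a careful person would: the job done as asked, in the order asked, and still so for the second after the job is handed in, with the robot touching nothing.
It also fails if it takes over 72 s, if anything falls off the work surface, if the arm or the gripper's body presses on something with over 40 N, if the wrist force passes 120 N, or if a joint passes its speed limit or range.

## Working session

There is one attempt and no reset: what is moved stays moved. The work goes in short steps, Python scripts to look and compute and a shell command to move; the robot and the scene stay as the last step left them, time stands still between calls to the robot, and variables do not carry over. Pictures are saved under pics/ and viewed, and the job is handed in when it is done.

```bash
ls; mkdir -p pics; cat > h.py <<'E'
import numpy as np, cv2
from cell import bot
from scipy.spatial.transform import Rotation as R
def snap(n,f):
    c=bot.get_calibration(n); im,d=bot.read_camera(n)
    cv2.imwrite(f'pics/{f}.png',im[:,:,::-1]); np.savez(f'pics/{f}.npz',im=im,d=d,pose=np.array(c['pose']),k=np.array([c[k] for k in('fx','fy','cx','cy','k1')]))
class V:
    def __init__(s,f):
        z=np.load(f'pics/{f}.npz'); s.im=z['im'];s.d=z['d'];s.T=z['pose'];s.k=z['k']
    def rays(s,uv):
        fx,fy,cx,cy,k1=s.k; uv=np.atleast_2d(np.array(uv,float))
        K=np.array([[fx,0,cx],[0,fy,cy],[0,0,1]])
        p=cv2.undistortPoints(uv.reshape(-1,1,2),K,np.array([k1,0,0,0,0])).reshape(-1,2)
        r=np.c_[p[:,0],-p[:,1],-np.ones(len(p))]
        return r@s.T[:3,:3].T
    def plane(s,uv,z):
        r=s.rays(uv);o=s.T[:3,3]; return o+r*((z-o[2])/r[:,2])[:,None]
    def pts(s,uv):
        uv=np.atleast_2d(np.array(uv)).astype(int); d=s.d[uv[:,1],uv[:,0]]
        return s.T[:3,3]+s.rays(uv)*d[:,None]
E
python3 - <<'E'
from h import *
snap('scene','s0');snap('top','t0');snap('wrist','w0')
print(bot.observe())
for n in('scene','top'):print(bot.get_calibration(n))
E
```

```text
pics
{'t': 0.15, 'qpos': array([-1.23000670e+00,  4.23673585e-01,  1.63046787e+00,  3.42490700e-05,
        1.08858993e+00, -1.90170592e-02]), 'qvel': array([ 0.00145312, -0.00081997, -0.00031554,  0.00039516, -0.00109589,
       -0.00028203]), 'tau': array([-8.28809025e-04, -5.57769585e+01, -2.82017845e+01, -5.60463820e-05,
        4.84799370e-03,  1.28958595e-05]), 'position': array([ 0.21994815, -0.58459505,  0.23073739]), 'tcp_rot': array([ 8.22215903e-01, -5.69175442e-01, -4.53029724e-04, -3.45214099e-04]), 'force': array([-0.28173054,  0.16030705, -0.16500371]), 'ft_torque': array([-0.02655964, -0.02819296, -0.01862159]), 'opening': 0.999832818624218}
{'fx': 477.16534200526735, 'fy': 477.16534200526735, 'cx': 318.22130060399024, 'cy': 236.62184753835052, 'k1': 0.009354771097586064, 'pose': array([[-0.65011922, -0.54553598,  0.52890027,  1.13412534],
       [ 0.75970083, -0.47962893,  0.4391022 ,  0.58058643],
       [ 0.01412982,  0.68727476,  0.72626012,  0.98049967],
       [ 0.        ,  0.        ,  0.        ,  1.        ]])}
{'fx': 616.9501628316315, 'fy': 616.9501628316315, 'cx': 317.2287911284173, 'cy': 239.42956184946834, 'k1': -0.021882393342026518, 'pose': array([[ 0.0232965 ,  0.99837003, -0.05210146,  0.4632193 ],
       [-0.99970937,  0.02358759,  0.00497916,  0.07755522],
       [ 0.0062    ,  0.05197032,  0.99862938,  1.87887034],
       [ 0.        ,  0.        ,  0.        ,  1.        ]])}
```

View pics/s0.png

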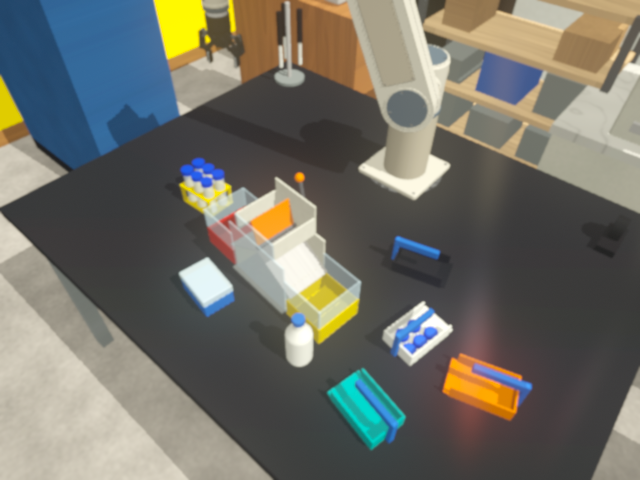

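View pics/t0.png

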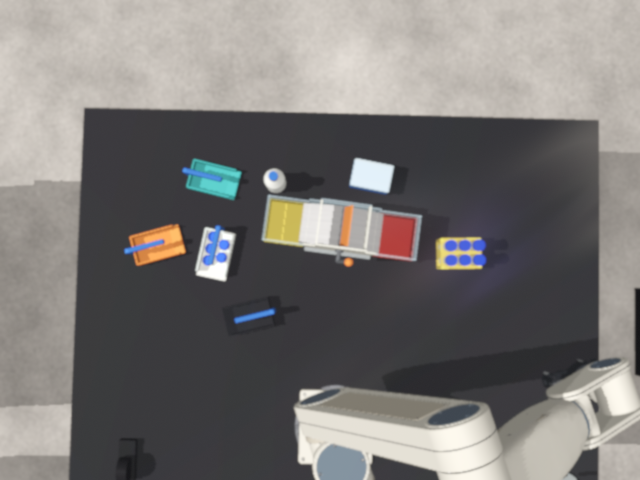

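View pics/w0.png

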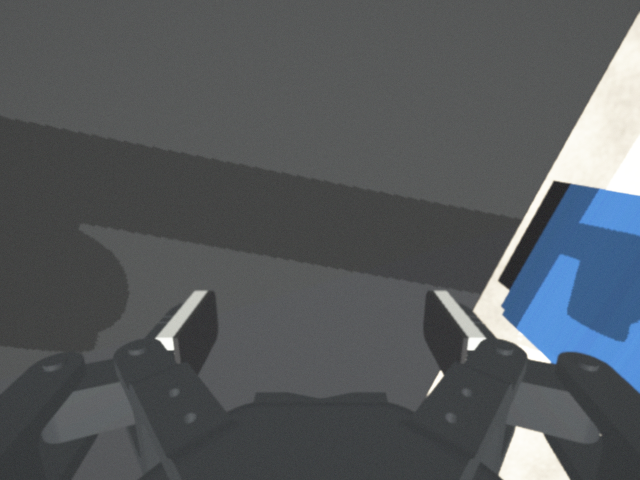

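The blue-barred things that could be taken for the scoop (top view) are black (255,316), white with caps (215,250), orange (147,246) and turquoise (203,175). I choose the white one and check it in a crop while measuring.

```bash
python3 - <<'E'
from h import *
t=V('t0');s=V('s0')
a=t.im[215:295,180:260];b=s.im[290:370,370:460];
A=cv2.resize(a,(400,400),interpolation=2);B=cv2.resize(b,(400,400),interpolation=2)
cv2.imwrite('pics/c0.png',np.hstack([A,B])[:,:,::-1])
A=cv2.resize(t.im[185:275,255:430],(800,411),interpolation=2);cv2.imwrite('pics/c1.png',A[:,:,::-1])
def tri(v,p,w,q):
    r1=v.rays(p)[0];r2=w.rays(q)[0];r1/=np.linalg.norm(r1);r2/=np.linalg.norm(r2)
    o1,o2=v.T[:3,3],w.T[:3,3]
    k=np.linalg.lstsq(np.c_[r1,-r2],o2-o1,rcond=None)[0]
    return (o1+k[0]*r1+o2+k[1]*r2)/2,np.linalg.norm(o1+k[0]*r1-o2-k[1]*r2)
def orange(v,box):
    x0,y0,x1,y1=box;h=cv2.cvtColor(v.im,cv2.COLOR_RGB2HSV);m=cv2.inRange(h,(5,150,120),(20,255,255))
    n,l,st,c=cv2.connectedComponentsWithStats(m[y0:y1,x0:x1]);i=1+st[1:,4].argmax();print(st[i]);return c[i]+[x0,y0]
kt=orange(t,(338,254,360,272));ks=orange(s,(290,168,310,186));print(kt,ks,tri(t,kt,s,ks))
# tray comps
for nm,lo,hi in(('yel',(20,150,80),(34,255,255)),('red',(0,150,80),(4,255,255))):
    h=cv2.cvtColor(t.im,cv2.COLOR_RGB2HSV);m=cv2.inRange(h,lo,hi);m[:,425:]=0;m[:180]=0;m[275:]=0
    n,l,st,c=cv2.connectedComponentsWithStats(m);i=1+st[1:,4].argmax();print(nm,st[i],c[i],t.plane(c[i],0.02))
E
```

```text
[ 7  4  8  9 60]
[ 4  4 11 10 80]
[348.23333333 261.9       ] [299.     176.8375] (array([ 0.49134983, -0.0141179 ,  0.26009159]), np.float64(0.002373571819757949))Traceback (most recent call last):
  File "<stdin>", line 19, in <module>
ValueError: attempt to get argmax of an empty sequence
```

View pics/c0.png

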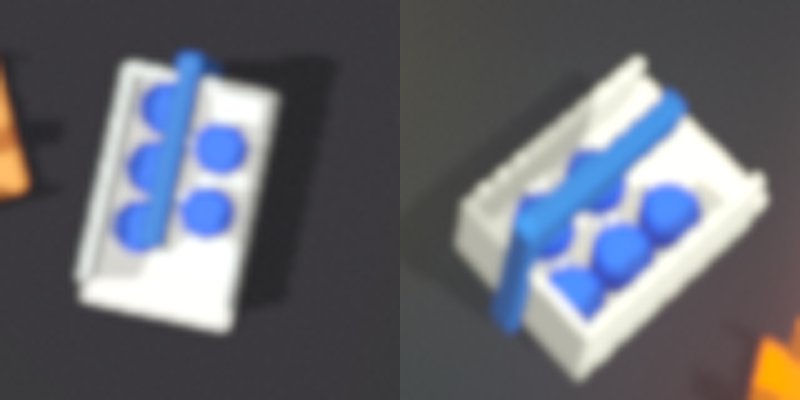

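View pics/c1.png

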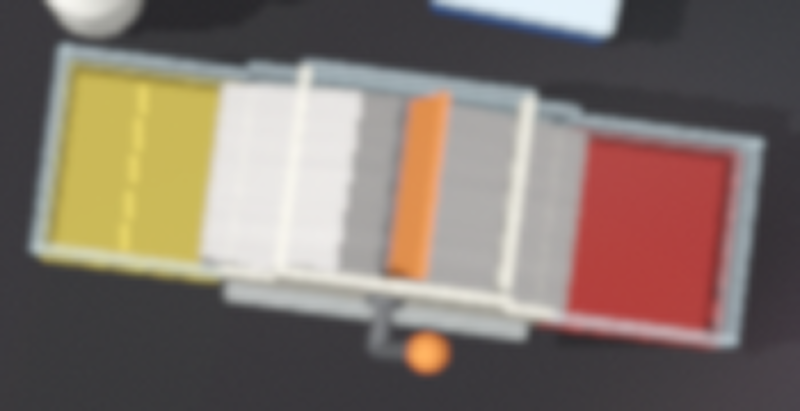

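```bash
python3 - <<'E'
from h import *
t=V('t0');s=V('s0')
c=lambda p:np.array(p)/4.571+[255,185]-0.4
W=[t.plane(c(p),0.215)[0] for p in((305,65),(283,275),(528,95),(505,305))]
print(np.round(W,3)); print('mid',np.mean(W,0)); 
for a,b in((0,1),(2,3)):d=W[a]-W[b];print(np.linalg.norm(d),np.arctan2(d[1],d[0]))
d=W[0]-W[2];print(np.linalg.norm(d),np.arctan2(-d[0],d[1]))
d=W[1]-W[3];print(np.linalg.norm(d),np.arctan2(-d[0],d[1]))
# guard corners outer z=.122
G=np.array([t.plane(c(p),0.122)[0] for p in((62,47),(35,250),(762,140),(735,347))]);print('guard',np.round(G,3),G.mean(0))
d=G[0]-G[2];print(np.linalg.norm(d),np.arctan2(-d[0],d[1]));d=G[1]-G[3];print(np.linalg.norm(d),np.arctan2(-d[0],d[1]))
# bar
for v,n,box in((t,'t',(195,218,240,275)),):
    h=cv2.cvtColor(v.im,cv2.COLOR_RGB2HSV);m=cv2.inRange(h,(100,120,60),(125,255,255))
    x0,y0,x1,y1=box;ys,xs=np.nonzero(m[y0:y1,x0:x1]);print(n,len(xs))
F=t.plane((210.6-.4,263.6-.4),0.080)[0];Rr=t.plane((218-.4,225.6-.4),0.080)[0];d=Rr-F
print('front',F,'rear',Rr,np.linalg.norm(d),'yaw',np.arctan2(d[1],d[0]))
cs=lambda p:np.array(p)/5+[180,215]-.4
P=np.array([t.plane(cs(p),z)[0] for p,z in(((125,62),.036),((280,95),.036),((232,330),.009),((80,300),.009))]);print('pan RL RR FR FL',np.round(P,3))
d=P[0]-P[3];print(np.linalg.norm(d),np.arctan2(d[1],d[0]));d=P[1]-P[2];print(np.linalg.norm(d),np.arctan2(d[1],d[0]));d=P[0]-P[1];print(np.linalg.norm(d),np.arctan2(-d[0],d[1]));d=P[3]-P[2];print(np.linalg.norm(d),np.arctan2(-d[0],d[1]))
E
```

```text
[[ 0.66   0.061  0.215]
 [ 0.536  0.071  0.215]
 [ 0.646 -0.072  0.215]
 [ 0.521 -0.061  0.215]]
mid [ 5.90693307e-01 -2.33456591e-04  2.15000000e-01]
0.12531000138410742 -0.08092689558581848
0.12536968738606308 -0.08988026465595442
0.13342366523705576 -0.11022906790618772
0.13230331141053922 -0.11089060517672007
guard [[ 0.679  0.212  0.122]
 [ 0.552  0.225  0.122]
 [ 0.631 -0.227  0.122]
 [ 0.501 -0.212  0.122]] [ 5.90832764e-01 -5.52182652e-04  1.22000000e-01]
0.44214661423257934 -0.10858539559165555
0.44074462728298136 -0.11426785416555674
t 423
front [0.48039505 0.37864188 0.08      ] rear [0.59181967 0.36059871 0.08      ] 0.11287605148906615 yaw -0.16053809634967467
pan RL RR FR FL [[0.589 0.406 0.036]
 [0.571 0.313 0.036]
 [0.43  0.341 0.009]
 [0.446 0.434 0.009]]
0.1481414494182436 -0.18878484532445503
0.14669689346651563 -0.19680048021523155
0.09501275935081932 -0.18622179079447093
0.09387239339336856 -0.17048699890563201
```

```bash
cat >> h.py <<'E'
C=np.array([0.5908,-0.0004,0]);CY=-0.110
def chute(x,y,z): 
    c,s=np.cos(CY),np.sin(CY); return C+[c*x-s*y,s*x+c*y,z]
def frame(xang_deg,tilt_deg=0):
    # tool down with tool x at world angle; tilt: rotate about tool x (world axis) by tilt
    a=np.radians(xang_deg); x=np.array([np.cos(a),np.sin(a),0]);z=np.array([0,0,-1.]);y=np.cross(z,x)
    return R.from_matrix(np.c_[x,y,z])*R.from_euler('x',tilt_deg,degrees=True)
def go(pos,rot=None,cur=None):
    o=bot.observe(); r0=R.from_quat(o['tcp_rot']) if cur is None else cur[1]; p0=o['position'] if cur is None else cur[0]
    sh=r0.inv().apply(np.array(pos)-p0); tv=(r0.inv()*rot).as_rotvec(degrees=True) if rot is not None else [0,0,0]
    print('turn',np.round(tv,2),'shift',np.round(sh,4))
E
python3 - <<'E'
from h import *
p=chute(-.098,.035,.33);print(p)
go(p,frame(83.7)); go([.35,-.35,.33])
E
```

```text
[0.49723454 0.04514674 0.33      ]
turn [-9.0000e-02  2.0000e-02 -1.5309e+02] shift [-0.4919 -0.4813 -0.0987]
turn [0 0 0] shift [-0.1739 -0.2043 -0.0991]
```

```bash
python3 -m creep '[[[0,0,-7],[0,0,-0.04],255],[[0,0,-14],[0,0,-0.08],255],[[0,0,-21],[-0.025,-0.025,-0.099],255],[[0,0,-28],[-0.05,-0.05,-0.099],255],[[0,0,-35],[-0.075,-0.075,-0.099],255],[[0,0,-42],[-0.1,-0.1,-0.099],255],[[0,0,-49],[-0.125,-0.125,-0.099],255],[[0,0,-56],[-0.15,-0.15,-0.099],255],[[0,0,-63],[-0.175,-0.175,-0.099],255],[[0,0,-70],[-0.2,-0.2,-0.099],255],[[0,0,-77],[-0.225,-0.225,-0.099],255],[[0,0,-77],[-0.246,-0.24,-0.099],255]]' 60
python3 - <<'E'
from h import *
print(bot.observe()['qpos']);go(chute(-.098,.035,.33),frame(83.7)); 
E
```

```text
t: 1.15
position: [0.3588, -0.268, 0.3302]
tcp_rot: [0.998, 0.07, 0.0, -0.0]
force: [1.2, -0.3, -0.1]
opening: -0.0
[-6.68381241e-01  3.81752705e-02  1.89384620e+00  6.37218625e-04
  1.20967939e+00 -8.08726025e-01]
turn [-1.000e-02 -4.000e-02 -7.567e+01] shift [ 0.1808 -0.2907  0.0004]
```

```bash
python3 -m creep '[[[0,0,-7],[0.016,-0.026,0],255],[[0,0,-14],[0.032,-0.052,0],255],[[0,0,-21],[0.048,-0.078,0],255],[[0,0,-28],[0.064,-0.104,0],255],[[0,0,-35],[0.08,-0.13,0],255],[[0,0,-42],[0.096,-0.156,0],255],[[0,0,-49],[0.112,-0.182,0],255],[[0,0,-56],[0.128,-0.208,0],255],[[0,0,-63],[0.144,-0.234,0],255],[[0,0,-70],[0.16,-0.26,0],255],[[0,0,-75.6],[0.181,-0.291,0],255],[[0,0,-75.6],[0.181,-0.291,0],255]]' 60
python3 - <<'E'
from h import *
print(bot.observe()['qpos']);go(chute(-.098,.035,.21),frame(83.7)); snap('wrist','w1')
E
```

```text
t: 2.15
position: [0.501, 0.0467, 0.3303]
tcp_rot: [0.745, 0.667, 0.001, -0.0]
force: [-1.0, -1.3, 0.6]
opening: -0.0
[ 0.06815136  0.13136684  1.79005936  0.00187138  1.21859744 -1.39345135]
turn [ 0.07 -0.11  0.01] shift [-0.0022 -0.0037  0.1203]
```

View pics/w1.png

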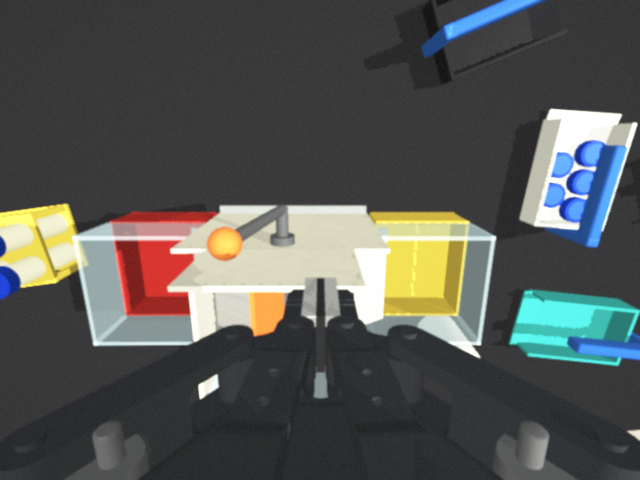

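Wrist view: the view is chute-aligned, with the red tray left (165,265), yellow tray right (415,265), knob (225,243), and fingers (320,290) on the yellow side of the lever. I check the knob with this ray.

```bash
python3 - <<'E'
from h import *
w=V('w1');print(w.plane((225,243),.259),w.T[:3,3]); print(w.plane((283,240),.146), 'pred hinge',chute(-.08,0,.146))
print(chute(-.098,-.0245,.259))
# scoop bar: depth pts
h=cv2.cvtColor(w.im,cv2.COLOR_RGB2HSV);m=cv2.inRange(h,(100,120,60),(120,255,255));m[:,:520]=0;m[260:]=0
ys,xs=np.nonzero(m);P=w.pts(np.c_[xs,ys]);k=P[:,2]>.074;P=P[k];print(len(P),P.min(0),P.max(0))
if len(P):
  c=P[:,:2].mean(0);u,s,vt=np.linalg.svd(P[:,:2]-c);print(c,vt[0],np.degrees(np.arctan2(vt[0][1],vt[0][0])),np.percentile((P[:,:2]-c)@vt[0],[0.5,99.5]),np.percentile((P[:,:2]-c)@vt[1],[1,99]))
E
```

```text
[[ 0.48995228 -0.01402314  0.259     ]] [0.43256967 0.05317723 0.47199962]
[[0.52361602 0.00723352 0.146     ]] pred hinge [0.51128351 0.00838226 0.146     ]
[ 0.49070273 -0.01399365  0.259     ]
1536 [0.32541576 0.05317723 0.07400616] [0.59118257 0.38291736 0.47199962]
[0.51464797 0.35425489] [0.86888693 0.49501061] 29.67045002138746 [-0.22035339  0.06906917] [-0.22097281  0.03915688]
```

The knob agrees within 1 mm. Now descend and push.

```bash
python3 -m creep '[[[0,0,0],[-0.002,-0.004,0.04],255],[[0,0,0],[-0.002,-0.004,0.08],255],[[0,0,0],[-0.002,-0.004,0.12],255],[[0,0,0],[-0.002,-0.004,0.12],255]]'
python3 -m creep '[[[0,0,0],[-0.02,0,0],255],[[0,0,0],[-0.035,0,0],255],[[0,0,0],[-0.05,0,0],255],[[0,0,0],[-0.065,0,0],255],[[0,0,0],[-0.075,0,0],255],[[0,0,0],[-0.08,0,0],255],[[0,0,0],[-0.08,0,0],255]]'
```

```text
t: 2.53
position: [0.4893, 0.0397, 0.2039]
tcp_rot: [0.748, 0.663, -0.005, -0.004]
force: [-1.9, -0.3, -0.8]
opening: -0.0
t: 3.12
position: [0.4856, -0.0398, 0.2115]
tcp_rot: [0.748, 0.663, 0.0, 0.001]
force: [0.2, 0.2, -0.8]
opening: 0.003
```

```bash
python3 -m creep '[[[0,0,0],[-0.004,0,0],255],[[0,0,0],[-0.008,0,0],255],[[0,0,0],[-0.008,0,0],255]]'
python3 -m creep '[[[0,0,0],[-0.003,0,0],255],[[0,0,0],[-0.006,0,0],255],[[0,0,0],[-0.006,0,0],255]]'
python3 - <<'E'
from h import *
snap('wrist','w2');snap('scene','s2');o=bot.observe();print(o['force'],o['position'])
w=V('w2');s=V('s2')
cv2.imwrite('pics/c2.png',np.hstack([w.im[100:400,100:500],cv2.resize(s.im[140:290,190:390],(400,300))])[:,:,::-1])
E
```

```text
t: 3.37
position: [0.4844, -0.0469, 0.2105]
tcp_rot: [0.748, 0.664, -0.0, 0.0]
force: [0.2, -0.4, -0.6]
opening: 0.001
t: 3.62
position: [0.4835, -0.0529, 0.2102]
tcp_rot: [0.748, 0.664, -0.0, -0.0]
force: [0.7, 0.1, -0.3]
opening: -0.001
[-0.52654494  0.41687141 -0.25222321] [ 0.48356889 -0.0527009   0.21024783]
```

View pics/c2.png

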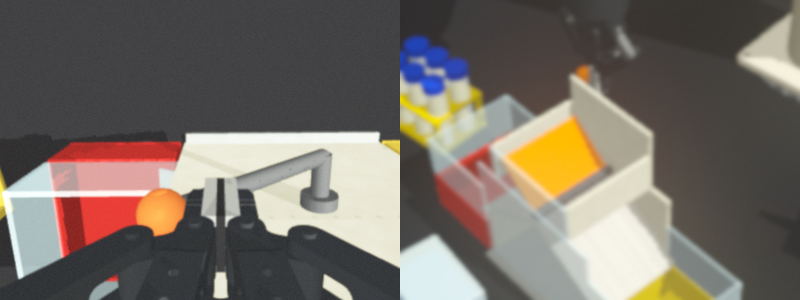

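The crop shows the knob (160,213) ahead of the fingers, with the lever already leaning well to the red side and the flap leaning left. I keep pushing until the stop shows as a force.

```bash
python3 -m creep '[[[0,0,0],[-0.003,0,0],255],[[0,0,0],[-0.006,0,0],255],[[0,0,0],[-0.006,0,0],255]]'
python3 -m creep '[[[0,0,0],[-0.003,0,0],255],[[0,0,0],[-0.006,0,0],255],[[0,0,0],[-0.006,0,0],255]]'
python3 -m creep '[[[0,0,0],[-0.002,0,0],255],[[0,0,0],[-0.004,0,0],255],[[0,0,0],[-0.004,0,0],255]]'
```

```text
t: 3.97
position: [0.4832, -0.0566, 0.2102]
tcp_rot: [0.748, 0.663, 0.002, -0.002]
force: [2.4, 14.3, 0.3]
opening: 0.003
t: 4.22
position: [0.4832, -0.058, 0.2101]
tcp_rot: [0.749, 0.663, 0.005, -0.004]
force: [7.0, 40.4, -2.4]
opening: 0.0
t: 4.47
position: [0.4831, -0.0589, 0.21]
tcp_rot: [0.749, 0.662, 0.007, -0.006]
force: [10.8, 59.2, -4.4]
opening: -0.001
```

The stop was reached. Back off and raise.

```bash
python3 -m creep '[[[0,0,0],[0.02,0,0],255],[[0,0,0],[0.045,0,0],255],[[0,0,0],[0.045,0,-0.04],255],[[0,0,0],[0.045,0,-0.08],255],[[0,0,0],[0.045,0,-0.12],0],[[0,0,0],[0.045,0,-0.12],0]]'
python3 - <<'E'
from h import *
snap('wrist','w3');o=bot.observe();print(o['force'],o['position'])
w=V('w3')
h=cv2.cvtColor(w.im,cv2.COLOR_RGB2HSV);m=cv2.inRange(h,(5,150,100),(18,255,255));n,l,st,c=cv2.connectedComponentsWithStats(m)
for i in range(1,n):
    if st[i,4]>60:print(st[i],c[i],w.plane(c[i],.2175))
print('pred',chute(-.098,-.09,.2175))
h=cv2.cvtColor(w.im,cv2.COLOR_RGB2HSV);m=cv2.inRange(h,(100,120,60),(120,255,255))
n,l,st,c=cv2.connectedComponentsWithStats(m)
for i in range(1,n):
    if st[i,4]>60:
        ys,xs=np.nonzero(l==i);P=w.pts(np.c_[xs,ys]);print(st[i],c[i],np.median(P,0))
E
```

```text
t: 4.97
position: [0.4909, -0.0241, 0.338]
tcp_rot: [0.747, 0.664, 0.004, 0.005]
force: [2.1, -0.1, 0.4]
opening: 0.275
[-0.56137193 -0.47871595 -0.26944688] [ 0.48948356 -0.0241008   0.33465875]
[235 212  28  30 368] [247.31793478 225.69293478] [[ 0.48207332 -0.08083145  0.2175    ]]
[345 289   6  60 123] [347.19512195 318.77235772] [[ 0.57204704 -0.01134899  0.2175    ]]
[290 290   6  84 197] [293.12182741 332.15736041] [[ 0.57934323 -0.0584578   0.2175    ]]
pred [ 0.48351226 -0.07909778  0.2175    ]
[ 478    0  129   56 1874] [534.74172892  23.1398079 ] [0.33882129 0.21264165 0.0782001 ]
[ 607  138   33   53 1023] [626.68621701 165.67057674] [0.50787092 0.37739895 0.01703525]
[ 594  179   46   62 1354] [620.69867061 208.92762186] [0.56136588 0.35801422 0.01782557]
[   0  230   78   39 2017] [ 37.36142786 248.64353   ] [ 0.50457233 -0.34172541  0.11664966]
[   0  265   91   43 2472] [ 43.38066343 285.05339806] [ 0.54717149 -0.34738927  0.11648143]
[619 331  21  17 279] [630.19354839 337.99641577] [0.72535245 0.3570299  0.07275808]
```

View pics/w3.png

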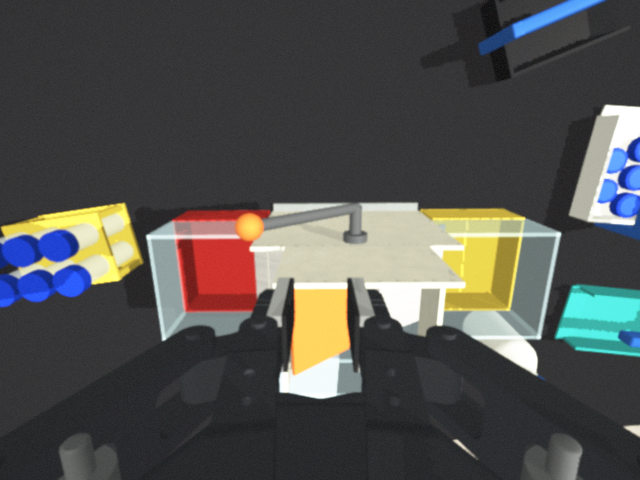

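The lever lies over on the red side with the knob at (247,226), within 2 mm of the -0.9 stop position. On to the scoop.

```bash
python3 - <<'E'
from h import *
go([.50,.36,.30],frame(80)); 
E
```

```text
turn [ 0.51 -0.02  3.24] shift [ 0.3827 -0.0351  0.0344]
```

```bash
python3 -m creep '[[[0,0,1],[0.035,-0.003,0],0],[[0,0,2],[0.07,-0.006,0],0],[[0,0,3],[0.105,-0.01,0],0],[[0,0,3.2],[0.14,-0.013,0],0],[[0,0,3.2],[0.175,-0.016,0],0],[[0,0,3.2],[0.21,-0.019,0],0],[[0,0,3.2],[0.245,-0.022,0],0],[[0,0,3.2],[0.28,-0.025,0.01],0],[[0,0,3.2],[0.315,-0.028,0.02],0],[[0,0,3.2],[0.35,-0.03,0.03],0],[[0,0,3.2],[0.383,-0.035,0.03],0],[[0,0,3.2],[0.383,-0.035,0.03],0]]'
python3 - <<'E'
from h import *
snap('wrist','w4');o=bot.observe();print(o['force'],o['position'])
E
```

```text
t: 6.02
position: [0.4966, 0.365, 0.2979]
tcp_rot: [0.765, 0.644, -0.001, -0.001]
force: [-0.4, -0.4, 0.1]
opening: 1.001
[-0.10171843 -0.63731782  0.50744551] [0.49672414 0.3625099  0.29820129]
```

View pics/w4.png

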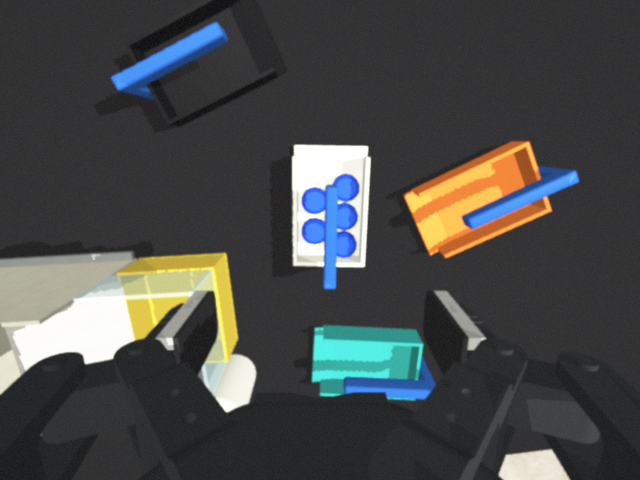

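The white scoop is at the centre, its bar from (331,186) at the front to (330,289) at the post, nose up in the picture, five caps inside.

```bash
python3 - <<'E'
from h import *
w=V('w4')
h=cv2.cvtColor(w.im,cv2.COLOR_RGB2HSV);m=cv2.inRange(h,(95,100,50),(125,255,255));m[:,:290]=0;m[:,375:]=0;m[:140]=0;m[300:]=0
ys,xs=np.nonzero(m);P=w.pts(np.c_[xs,ys]);k=(P[:,2]>.07)&(P[:,2]<.09);P=P[k];xs=xs[k];ys=ys[k]
print(len(P),ys.min(),ys.max(),np.median(P[:,2]))
c=P[:,:2].mean(0);u,s,vt=np.linalg.svd(P[:,:2]-c,full_matrices=False);d=vt[0]*np.sign(vt[0][0]);e=(P[:,:2]-c)@d
a=np.percentile(e,[.3,99.7]);n=np.array([-d[1],d[0]]);q=np.percentile((P[:,:2]-c)@n,[1,99])
print(c,np.degrees(np.arctan2(d[1],d[0])),a,a[1]-a[0],q)
mid=c+n*q.mean();print('front',mid+a[0]*d,'grip',mid+(a[0]+.040)*d,'gripfromrear',mid+(a[1]-.076)*d,mid+(a[1]-.058)*d)
# pan white
m=cv2.inRange(h,(0,0,140),(180,60,255));m[:,:280]=0;m[:,380:]=0;m[:140]=0;m[270:]=0
ct=max(cv2.findContours(m,0,2)[0],key=cv2.contourArea);print(cv2.minAreaRect(ct),cv2.boundingRect(ct))
for uv in((293,147),(369,147),(366,266),(293,266)):print(w.pts([uv]),w.plane(uv,.036))
E
```

```text
1290 185 288 0.07864555118867808
[0.52990672 0.3697936 ] -10.632022328038628 [-0.05431551  0.0609979 ] 0.11531340974849973 [-0.0066889   0.00683171]
front [0.47653685 0.37988503] grip [0.51585015 0.372505  ] gripfromrear [0.51517534 0.37263168] [0.53286633 0.36931067]
((330.3057861328125, 205.65509033203125), (78.25579071044922, 122.41632843017578), 0.9548412561416626) (292, 144, 79, 124)
[[0.42924804 0.37582222 0.43980624]] [[0.43159739 0.34426651 0.036     ]]
[[ 0.44774696  0.43366151 -0.00175765]] [[0.44616513 0.42871574 0.036     ]]
[[ 0.60191344  0.40902826 -0.0020153 ]] [[0.58705693 0.40617114 0.036     ]]
[[5.84399743e-01 3.11841189e-01 6.08020825e-05]] [[0.57171962 0.31707018 0.036     ]]
```

```bash
python3 - <<'E'
from h import *
go([.5157,.3726,.10],frame(79.4)); go([.5157,.3726,.05],frame(79.4))
E

```

```text
turn [-0.1   0.1   0.81] shift [0.0135 0.0173 0.1981]
turn [-0.1   0.1   0.81] shift [0.0136 0.0174 0.2481]
```

```bash
python3 -m creep '[[[0,0,0.8],[0.0135,0.0173,0.04],0],[[0,0,0.8],[0.0135,0.0173,0.08],0],[[0,0,0.8],[0.0135,0.0173,0.12],0],[[0,0,0.8],[0.0135,0.0173,0.16],0],[[0,0,0.8],[0.0135,0.0173,0.19],0],[[0,0,0.8],[0.0135,0.0173,0.198],0],[[0,0,0.8],[0.0135,0.0173,0.198],0]]'
python3 - <<'E'
from h import *
snap('wrist','w5')
go([.5157,.3726,.05],frame(79.4))
E

```

```text
t: 6.65
position: [0.5154, 0.3685, 0.0995]
tcp_rot: [0.771, 0.637, -0.003, -0.0]
force: [0.3, -0.3, 1.0]
opening: 1.002
turn [-0.07  0.08 -0.23] shift [ 0.0026 -0.0016  0.052 ]
```

View pics/w5.png

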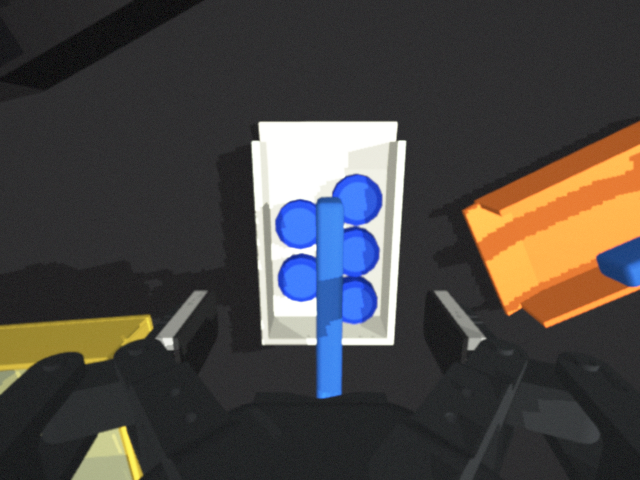

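The bar at (329,300) lies between the pads at (207,300) and (435,300), about 3 mm right of centre, as computed. Correct, descend and close.

```bash
python3 -m creep '[[[0,0,0],[0.0025,-0.001,0.025],0],[[0,0,0],[0.0025,-0.001,0.05],0],[[0,0,0],[0.0025,-0.001,0.05],0],[[0,0,0],[0.0025,-0.001,0.05],0]]'
python3 -m creep '[[[0,0,0],[0,0,0],100],[[0,0,0],[0,0,0],160],[[0,0,0],[0,0,0],230],[[0,0,0],[0,0,0],230],[[0,0,0],[0,0,0],230],[[0,0,0],[0,0,0],230],[[0,0,0],[0,0,0],230],[[0,0,0],[0,0,0],230],[[0,0,0],[0,0,0],230]]' 70
```

```text
t: 7.03
position: [0.517, 0.3736, 0.0538]
tcp_rot: [0.77, 0.637, 0.0, 0.0]
force: [0.9, -0.6, 0.9]
opening: 1.005
t: 7.78
position: [0.5165, 0.3736, 0.0528]
tcp_rot: [0.77, 0.638, 0.0, 0.0]
force: [-1.5, -1.1, 5.0]
opening: 0.151
```

```bash
python3 -m creep '[[[0,0,0],[0,0,-0.005],255],[[0,0,0],[0,0,-0.015],255],[[0,0,0],[0,0,-0.03],255],[[0,0,0],[0,0,-0.05],255],[[0,0,0],[0,0,-0.07],255],[[0,0,0],[0,0,-0.08],255],[[0,0,0],[0,0,-0.08],255]]'
python3 - <<'E'
from h import *
snap('wrist','w6')
E
```

```text
t: 8.37
position: [0.5178, 0.3746, 0.1353]
tcp_rot: [0.77, 0.638, 0.002, 0.0]
force: [-0.5, 1.3, -2.2]
opening: 0.146
```

View pics/w6.png

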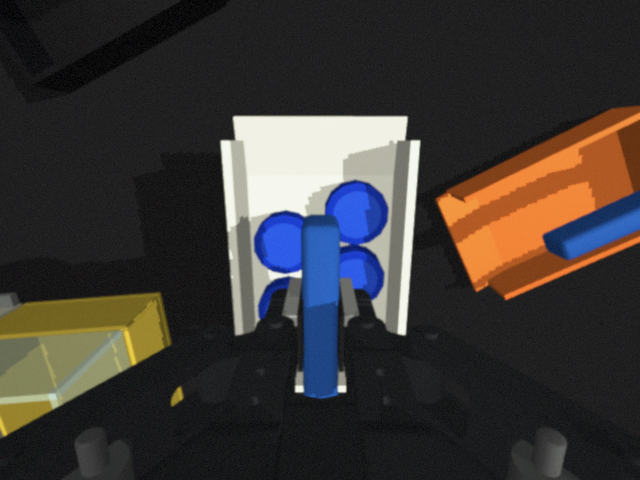

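The scoop is held with caps inside and level. Raise it gently and compute the transit.

```bash
cat >> h.py <<'E'
def pour(phi,lx=.010,lz=.24,f=.0162):
    a=np.radians(phi);c,s=np.cos(a),np.sin(a)
    gx,gz=lx+.079*c-.060*s, lz+.079*s+.060*c
    return chute(gx+f*s,0,gz-f*c)
E
python3 -m creep '[[[0,0,0],[0,0,-0.006],255],[[0,0,0],[0,0,-0.018],255],[[0,0,0],[0,0,-0.036],255],[[0,0,0],[0,0,-0.058],255],[[0,0,0],[0,0,-0.082],255],[[0,0,0],[0,0,-0.106],255],[[0,0,0],[0,0,-0.13],255],[[0,0,0],[0,0,-0.152],255],[[0,0,0],[0,0,-0.17],255],[[0,0,0],[0,0,-0.184],255],[[0,0,0],[0,0,-0.19],255],[[0,0,0],[0,0,-0.192],255]]' 70
python3 - <<'E'
from h import *
p=pour(0);p[2]+=.04;print(p)
go(p,frame(83.7))
E
```

```text
t: 9.42
position: [0.5166, 0.3737, 0.3255]
tcp_rot: [0.77, 0.638, 0.001, 0.0]
force: [-0.5, -0.2, -2.6]
opening: 0.151
[ 0.67926209 -0.01017027  0.3238    ]
turn [ 0.06 -0.06 -4.48] shift [-0.3467  0.2316  0.0016]
```

```bash
python3 -m creep '[[[0,0,0],[-0.005,0.0033,0],255],[[0,0,0],[-0.015,0.01,0],255],[[0,0,0],[-0.03,0.02,0],255],[[0,0,0],[-0.0474,0.0317,0],255],[[0,0,0],[-0.065,0.0433,0],255],[[0,0,0],[-0.0823,0.055,0],255],[[0,0,0],[-0.0998,0.0667,0],255],[[0,0,0],[-0.1172,0.0783,0],255],[[0,0,0],[-0.1347,0.09,0],255],[[0,0,0],[-0.1522,0.1017,0],255],[[0,0,0],[-0.1696,0.1133,0],255],[[0,0,0],[-0.187,0.125,0],255]]'
python3 -m creep '[[[0,0,0],[-0.0175,0.0117,0],255],[[0,0,-0.5],[-0.035,0.0233,0],255],[[0,0,-1],[-0.0524,0.035,0],255],[[0,0,-1.5],[-0.07,0.0467,0],255],[[0,0,-2],[-0.0873,0.0583,0],255],[[0,0,-2.5],[-0.1048,0.07,0],255],[[0,0,-3],[-0.1206,0.0806,0],255],[[0,0,-3.5],[-0.1339,0.0894,0],255],[[0,0,-4],[-0.1447,0.0967,0],255],[[0,0,-4.5],[-0.1522,0.1017,0],255],[[0,0,-4.5],[-0.1572,0.105,0],255],[[0,0,-4.5],[-0.1597,0.1066,0],255]]'
python3 - <<'E'
from h import *
snap('scene','s7');snap('wrist','w7')
cv2.imwrite('pics/c7.png',np.hstack([cv2.resize(V('w7').im,(400,300)),cv2.resize(V('s7').im[130:280,190:390],(400,300))])[:,:,::-1])
go(pour(0),frame(83.7))
E
```

```text
t: 10.42
position: [0.604, 0.1641, 0.3228]
tcp_rot: [0.771, 0.637, -0.001, -0.0]
force: [1.6, -0.6, -2.1]
opening: 0.147
t: 11.42
position: [0.6788, -0.0115, 0.3234]
tcp_rot: [0.745, 0.667, -0.001, -0.0]
force: [-0.2, 0.3, -1.8]
opening: 0.149
turn [-0.05 -0.   -0.02] shift [0.0006 0.0004 0.04  ]
```

View pics/c7.png

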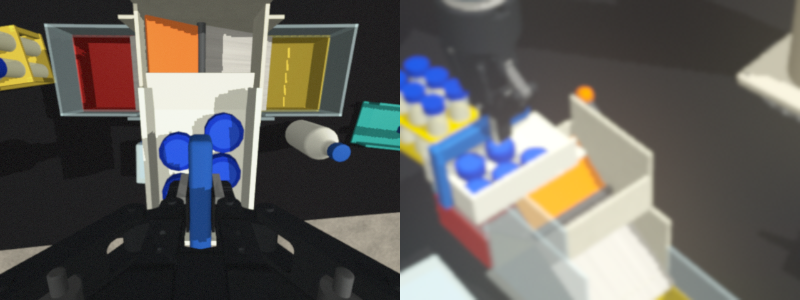

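The wrist view shows the lip (200,72) centred over the opening (142–262), with the flap (170,45) on the red side. Now I work out the lip-centred tilt.

```bash
python3 -m creep '[[[0,0,0],[0,0,0.01],255],[[0,0,0],[0,0,0.025],255],[[0,0,0],[0,0,0.04],255],[[0,0,0],[0,0,0.04],255]]'
python3 - <<'E'
from h import *
o=bot.observe();print(o['position'])
for f in (5,10,15,20,25,30,35,40,45,50,55):
    print(f,end=' ');go(pour(f),frame(83.7,-f),cur=(pour(0),frame(83.7)))
E
```

```text
t: 11.85
position: [0.6768, -0.0094, 0.2803]
tcp_rot: [0.744, 0.668, -0.002, -0.002]
force: [-0.0, -0.1, -2.7]
opening: 0.147
[ 0.67677514 -0.00943689  0.28027933]
5 turn [-5.  0.  0.] shift [ 0.     -0.0041 -0.0067]
10 turn [-10.   0.   0.] shift [ 0.     -0.0088 -0.0131]
15 turn [-15.   0.   0.] shift [ 0.    -0.014 -0.019]
20 turn [-20.  -0.   0.] shift [ 0.     -0.0197 -0.0244]
25 turn [-25.   0.  -0.] shift [ 0.     -0.0259 -0.0293]
30 turn [-30.   0.  -0.] shift [ 0.     -0.0325 -0.0336]
35 turn [-35.   0.  -0.] shift [ 0.     -0.0394 -0.0374]
40 turn [-40.   0.   0.] shift [ 0.     -0.0466 -0.0405]
45 turn [-45.   0.   0.] shift [ 0.     -0.0541 -0.043 ]
50 turn [-50.   0.   0.] shift [ 0.     -0.0618 -0.0449]
55 turn [-55.  -0.   0.] shift [ 0.     -0.0696 -0.046 ]
```

```bash
python3 -m creep '[[[-4,0,0],[0,-0.0033,-0.0054],255],[[-8,0,0],[0,-0.007,-0.0106],255],[[-12,0,0],[0,-0.0108,-0.0156],255],[[-16,0,0],[0,-0.0151,-0.02],255],[[-20,0,0],[0,-0.0197,-0.0244],255],[[-24,0,0],[0,-0.0247,-0.0284],255],[[-28,0,0],[0,-0.0298,-0.0319],255],[[-32,0,0],[0,-0.0352,-0.0352],255],[[-35,0,0],[0,-0.0394,-0.0374],255],[[-35,0,0],[0,-0.0394,-0.0374],255]]' 70
python3 - <<'E'
from h import *
snap('scene','s8');snap('wrist','w8')
cv2.imwrite('pics/c8.png',np.hstack([cv2.resize(V('w8').im,(400,300)),cv2.resize(V('s8').im[130:280,190:390],(400,300))])[:,:,::-1])
print(bot.observe()['position'],pour(35))
E
```

```text
t: 12.68
position: [0.6371, -0.0053, 0.321]
tcp_rot: [0.71, 0.637, 0.2, 0.224]
force: [-0.3, -0.7, -2.2]
opening: 0.155
[ 0.63970674 -0.00554999  0.32230308] [ 0.64009064 -0.00584395  0.3211914 ]
```

View pics/c8.png

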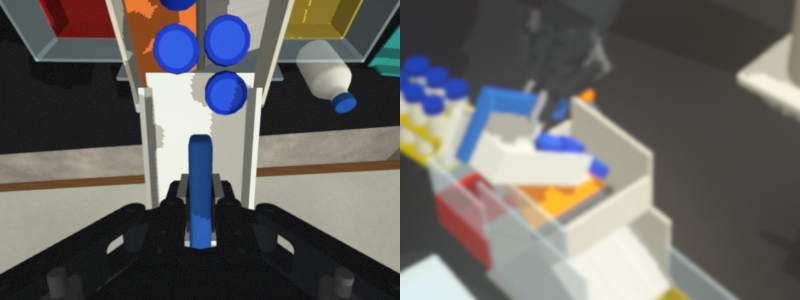

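The caps are sliding out (one still on the lip at (226,92)). Tip further and wait.

```bash
python3 -m creep '[[[-5,0,0],[0,-0.0041,-0.0067],255],[[-10,0,0],[0,-0.0088,-0.0131],255],[[-15,0,0],[0,-0.014,-0.019],255],[[-15,0,0],[0,-0.014,-0.019],255],[[-15,0,0],[0,-0.014,-0.019],255],[[-15,0,0],[0,-0.014,-0.019],255],[[-15,0,0],[0,-0.014,-0.019],255],[[-15,0,0],[0,-0.014,-0.019],255],[[-15,0,0],[0,-0.014,-0.019],255]]'
python3 - <<'E'
from h import *
snap('scene','s9');snap('wrist','w9');snap('top','t9')
cv2.imwrite('pics/c9.png',np.hstack([cv2.resize(V('w9').im,(400,300)),cv2.resize(V('s9').im[140:350,160:440],(400,300))])[:,:,::-1])
E
```

```text
t: 13.53
position: [0.6187, -0.0039, 0.33]
tcp_rot: [0.675, 0.604, 0.282, 0.315]
force: [0.5, -0.3, -1.5]
opening: 0.15
```

View pics/c9.png

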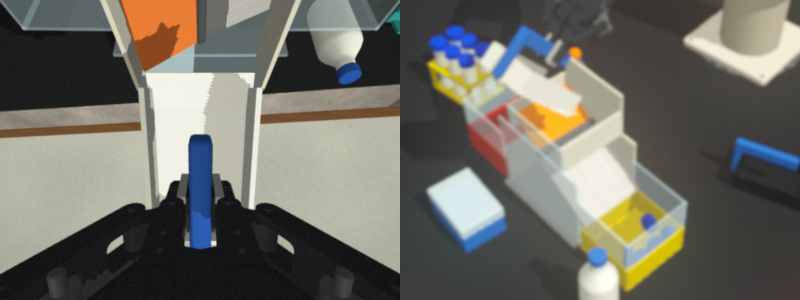

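The scoop looks empty and caps show in the yellow tray (650,230). Level it over the chute while rising.

```bash
python3 - <<'E'
from h import *
p=pour(50);p0=p.copy()
for f,dz in((50,.03),(43,.05),(36,.06),(29,.06),(22,.06),(15,.06),(8,.06),(0,.06)):
    p=pour(f)+[0,0,dz];print(f,end=' ');go(p,frame(83.7,-f),cur=(p0,frame(83.7,-50)))
E
```

```text
50 turn [0. 0. 0.] shift [ 0.      0.023  -0.0193]
43 turn [ 7.  0. -0.] shift [-0.      0.0431 -0.0222]
36 turn [14.  0.  0.] shift [-0.      0.0542 -0.0182]
29 turn [21. -0. -0.] shift [-0.      0.0564 -0.0073]
22 turn [28.  0. -0.] shift [-0.      0.0573  0.0036]
15 turn [35.  0.  0.] shift [-0.      0.0568  0.0147]
8 turn [42. -0. -0.] shift [-0.      0.055   0.0255]
0 turn [50.  0. -0.] shift [-0.      0.0513  0.0376]
```

```bash
python3 -m creep '[[[0,0,0],[0,0.023,-0.0193],255],[[7,0,0],[0,0.0431,-0.0222],255],[[14,0,0],[0,0.0542,-0.0182],255],[[21,0,0],[0,0.0564,-0.0073],255],[[28,0,0],[0,0.0573,0.0036],255],[[35,0,0],[0,0.0568,0.0147],255],[[42,0,0],[0,0.055,0.0255],255],[[49,0,0],[0,0.0513,0.0366],255],[[50,0,0],[0,0.0513,0.0376],255],[[50,0,0],[0,0.0513,0.0376],255]]'
python3 - <<'E'
from h import *
snap('scene','s10')
v=V('s10');cv2.imwrite('pics/c10.png',cv2.resize(v.im[140:350,160:440],(800,600),interpolation=2)[:,:,::-1])
go([.5157,.3726,.33],frame(79.4))
print(R.from_quat(bot.observe()['tcp_rot']).as_matrix()[:,2])
E
```

```text
t: 14.52
position: [0.6803, -0.0104, 0.3442]
tcp_rot: [0.745, 0.667, -0.001, -0.003]
force: [-0.4, 0.4, -1.6]
opening: 0.155
turn [-0.47 -0.05  4.33] shift [ 0.3628 -0.2065  0.0157]
[-0.00796092  0.00209573 -0.99996612]
```

View pics/c10.png

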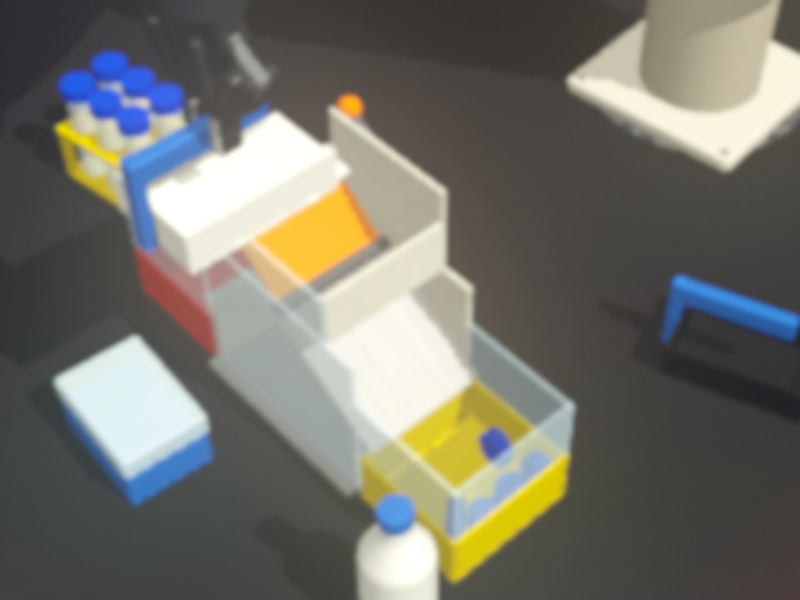

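The yellow tray holds the caps (490,445)–(540,470); none visible on the ramp. Return the scoop to its clear original spot.

```bash
python3 -m creep '[[[0,0,0],[0.01,-0.006,0],255],[[0,0,0],[0.03,-0.017,0],255],[[0,0,0],[0.056,-0.032,0],255],[[0,0,0],[0.082,-0.047,0],255],[[0,0,0],[0.108,-0.062,0],255],[[0,0,0],[0.134,-0.076,0],255],[[0,0,0],[0.16,-0.091,0],255],[[0,0,0],[0.186,-0.106,0],255],[[0,0,1],[0.212,-0.121,0],255],[[0,0,2],[0.238,-0.135,0],255],[[0,0,3],[0.264,-0.15,0],255],[[0,0,4.3],[0.29,-0.165,0],255]]'
python3 - <<'E'
from h import *
go([.516,.373,.33],frame(79.4));go([.516,.373,.08],frame(79.4))
E
```

```text
t: 15.57
position: [0.5448, 0.2976, 0.3448]
tcp_rot: [0.769, 0.639, 0.001, 0.0]
force: [-0.5, -0.3, -1.1]
opening: 0.154
turn [ 0.1  -0.12  0.01] shift [ 0.0688 -0.0422  0.0148]
turn [ 0.1  -0.12  0.01] shift [ 0.0683 -0.0426  0.2648]
```

```bash
python3 -m creep '[[[0,0,0],[0.025,-0.016,0.01],255],[[0,0,0],[0.05,-0.03,0.03],255],[[0,0,0],[0.068,-0.042,0.06],255],[[0,0,0],[0.0685,-0.0425,0.09],255],[[0,0,0],[0.0685,-0.0425,0.12],255],[[0,0,0],[0.0685,-0.0425,0.15],255],[[0,0,0],[0.0685,-0.0425,0.18],255],[[0,0,0],[0.0685,-0.0425,0.21],255],[[0,0,0],[0.0685,-0.0425,0.23],255],[[0,0,0],[0.0685,-0.0425,0.24],255],[[0,0,0],[0.0685,-0.0425,0.24],255]]'
python3 - <<'E'
from h import *
snap('scene','s11')
v=V('s11');cv2.imwrite('pics/c11.png',cv2.resize(v.im[220:400,330:530],(660,594),interpolation=2)[:,:,::-1])
go([.516,.373,.0535],frame(79.4))
E
```

```text
t: 16.48
position: [0.5155, 0.3704, 0.1026]
tcp_rot: [0.769, 0.639, -0.001, -0.0]
force: [-0.4, 0.5, -2.0]
opening: 0.151
turn [-0.02  0.    0.04] shift [ 0.0018 -0.001   0.0508]
```

View pics/c11.png

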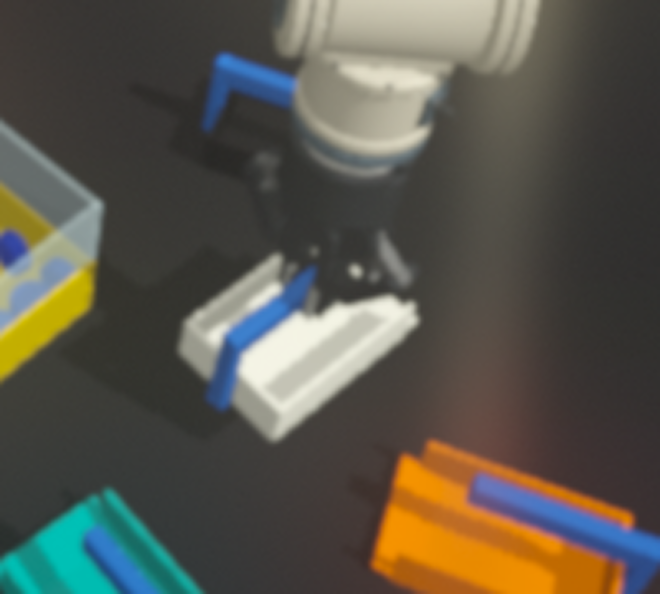

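The scoop is empty and level at (300,350), and its landing spot is clear. Lower it in small steps.

```bash
python3 -m creep '[[[0,0,0],[0.001,0,0.015],255],[[0,0,0],[0.001,0,0.03],255],[[0,0,0],[0.001,0,0.038],255],[[0,0,0],[0.001,0,0.043],255],[[0,0,0],[0.001,0,0.045],255],[[0,0,0],[0.001,0,0.045],255]]'
python3 -m creep '[[[0,0,0],[0,0,0.002],255],[[0,0,0],[0,0,0.003],255],[[0,0,0],[0,0,0.003],255]]'
```

```text
t: 17.03
position: [0.518, 0.3723, 0.06]
tcp_rot: [0.769, 0.639, 0.0, 0.0]
force: [-0.6, -0.3, -1.4]
opening: 0.151
t: 17.28
position: [0.5179, 0.3722, 0.0567]
tcp_rot: [0.769, 0.639, 0.0, 0.0]
force: [0.2, 0.5, -2.2]
opening: 0.145
```

```bash
python3 -m creep '[[[0,0,0],[0,0,0.001],255],[[0,0,0],[0,0,0.002],255],[[0,0,0],[0,0,0.002],255]]'
python3 -m creep '[[[0,0,0],[0,0,0.001],255],[[0,0,0],[0,0,0.002],255],[[0,0,0],[0,0,0.002],255]]'
```

```text
t: 17.53
position: [0.5177, 0.372, 0.0542]
tcp_rot: [0.769, 0.639, -0.0, -0.0]
force: [-0.4, -0.2, -1.8]
opening: 0.152
t: 17.78
position: [0.5178, 0.3721, 0.0528]
tcp_rot: [0.769, 0.639, -0.0, 0.0]
force: [-1.5, -1.9, 3.6]
opening: 0.151
```

Bench contact is made at the original height. Release gently and rise.

```bash
python3 -m creep '[[[0,0,0],[0,0,-0.0005],190],[[0,0,0],[0,0,-0.0005],150],[[0,0,0],[0,0,-0.0005],80],[[0,0,0],[0,0,-0.0005],0],[[0,0,0],[0,0,-0.0005],0],[[0,0,0],[0,0,-0.0005],0],[[0,0,0],[0,0,-0.0005],0]]'
python3 -m creep '[[[0,0,0],[0,0,-0.02],0],[[0,0,0],[0,0,-0.05],0],[[0,0,0],[0,0,-0.09],0],[[0,0,0],[0,0,-0.13],0],[[0,0,0],[0,0,-0.17],0],[[0,0,0],[0,-0.03,-0.2],0],[[0,0,0],[0,-0.07,-0.2],0],[[0,0,0],[0,-0.08,-0.2],0]]'
python3 - <<'E'
from h import *
snap('scene','s12');snap('top','t12');snap('wrist','w12')
s=V('s12');t=V('t12');
cv2.imwrite('pics/c12.png',np.vstack([np.hstack([cv2.resize(V('w12').im,(400,300)),cv2.resize(t.im[120:300,120:360],(400,300))]),np.hstack([cv2.resize(s.im[140:350,160:440],(400,300),interpolation=2),cv2.resize(s.im[230:350,270:430],(400,300),interpolation=2)])])[:,:,::-1])
w=V('s12')
def orange(v,box):
    x0,y0,x1,y1=box;h=cv2.cvtColor(v.im,cv2.COLOR_RGB2HSV);m=cv2.inRange(h,(5,150,120),(20,255,255))
    n,l,st,c=cv2.connectedComponentsWithStats(m[y0:y1,x0:x1]);i=1+st[1:,4].argmax();return c[i]+[x0,y0]
try:
  k=orange(s,(250,160,300,190));print(k,s.plane(k,.2175))
except Exception as e:print(e)
try: print(t.plane(orange(t,(355,254,390,275)),.2175))
except Exception as e:print(e)
E
```

```text
t: 18.37
position: [0.5178, 0.3721, 0.0529]
tcp_rot: [0.769, 0.639, -0.0, -0.0]
force: [0.6, 0.1, -0.1]
opening: 1.001
t: 19.03
position: [0.4361, 0.3875, 0.2552]
tcp_rot: [0.769, 0.639, 0.001, -0.001]
force: [-0.1, 0.5, -1.0]
opening: 0.999
[282.37288136 176.22033898] [[ 0.47983194 -0.08294885  0.2175    ]]
[[ 0.484371   -0.07822131  0.2175    ]]
```

View pics/c12.png

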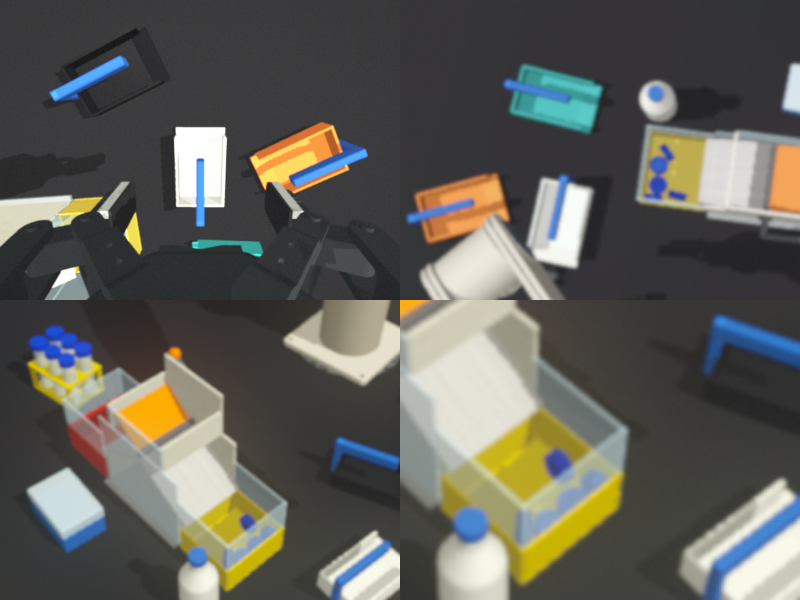

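The scoop stands upright and empty (wrist 200,165). The flap is on the red side and the bystanders are in place. I count the caps in an enlarged top crop.

```bash
python3 - <<'E'
from h import *
t=V('t12');cv2.imwrite('pics/c13.png',np.hstack([cv2.resize(t.im[190:250,255:315],(400,400),interpolation=2),cv2.resize(t.im[190:265,340:430],(400,400),interpolation=2)])[:,:,::-1])
E
```

```text
(no output)
```

View pics/c13.png

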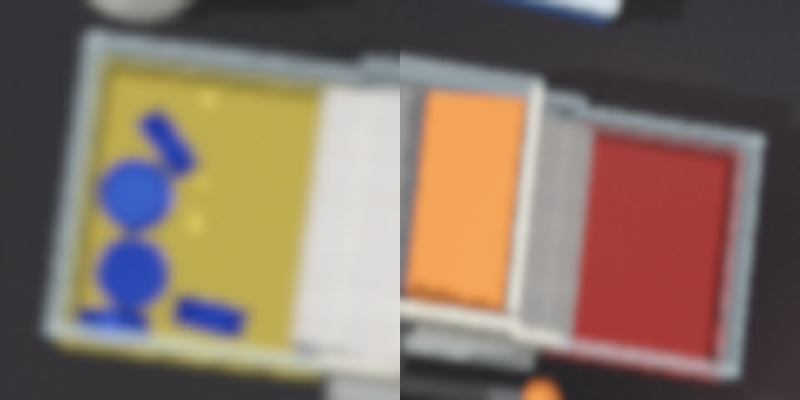

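All five caps are in the yellow tray, at (165,145), (135,195), (132,275), (115,320) and (210,315). The red tray is empty and its exit is covered by the flap.

```bash
python3 - <<'E'
from h import *
print(bot.observe()['t'],bot.observe()['qvel'].round(3)); print(bot.job_done())
E
```

```text
19.1833 [-0.025  0.029 -0.027 -0.005 -0.003 -0.004]
the job is handed in; nothing more can be done
None
```

The job is done and handed in at 19.2 s. I pushed the lever to its stop on the red side, tipped the white scoop over the chute, then set it back upright at about its starting spot and released it.

- **Caps:** the last top picture shows all five in the yellow tray, three of them on edge. The red tray is empty, and no cap is visible in the scoop or on the ramps.
- **Flap:** the last knob readings, from the top and scene cameras, are about 1 and 5 mm from where full lean should put it. They are 6 mm apart, and the scene one is the worse.
- **Bystanders:** the tube rack, bottle and tip box look unmoved in the pictures. I did not measure their positions again.
- **Push force:** I pushed harder than needed at the stop. The wrist force reached about 60 N with the fingertips on the lever, under the 120 N wrist limit.

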